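# Fold back the rice cooker's handle and key in its programme

## Task

Swing the rice cooker's carry handle up and over to the back until it snaps fully home in its rear catch. Then start the programme: press the green, the yellow and the blue key, one at a time in that order, each right down to its stop but gently, letting it come up again before the next. Leave the red key alone, and do not push the glass bowl or the rice mold about.

Things in the scene. Friction and masses are not known exactly. Their poses are not given: they have to be found in the camera images.
- cooker: White compact rice cooker fixed on the counter, 250 mm deep (x), 260 mm wide (y), flat lid top 150 mm high. Origin: centre of its underside; +x points to its rear, -x to its front, z up. Along its front top edge runs a black key panel that slopes down to the front, with four coloured keys in a row along y.
- panel (a point): Centre of the flat key panel's surface, at (-77.5, 0, 128) mm in the cooker's frame; axes as the cooker's. The panel slopes down to the front at 25 degrees: its outward normal is (-0.423, 0, 0.906) in the cooker's frame. It is 104 mm long along the slope and 260 mm wide.
- handle_grip (a point): Centre of the cross bar of the cooker's steel carry handle: a black round grip 17 mm thick and 120 mm long, running along the cooker's y axis. The bar turns on a 115 mm radius about handle_hinge; the bail's two side arms stand 146 mm either side of the middle.
- handle_hinge (a point): The middle of the handle's hinge axis, which runs along the cooker's y, at (10, 0, 125) mm in the cooker's frame (inside the cooker).
- handle (a joint): Angle of the carry handle (rad): 0 = fully forward (bar over the keys, 30 degrees above level), 1.05 = upright, 2.09 = fully back, seated in its rear catch. Stays where it is left. From about 1.5 rad a spring catch resists (some 5 to 10 N at the bar) and past 1.9 rad it snaps home against the stop.
- green_base: Place of the green key (first): centre of the key ON the panel surface, not on the cap; axes as the cooker's. The key is a green cap, 32 mm square, standing 12 to 22 mm proud of the panel (differs from key to key, not reported), and moves along the panel's normal. Keys are 50 mm apart; which colour is where changes.
- green_key (a joint): How far the green cap is pushed in (m): 0 = up, 0.008 = right down on its stop. Spring: 3 N to start, 8 N fully down; it comes up by itself.
- green_tell (a joint): White 9 mm tell-tale pin just uphill of the green cap (look only): 0 = standing out; it is pushed in along with the cap and stays in (up to 0.008 m), showing that the key was pressed.
- yellow_base: Place of the yellow key (second): centre of the key ON the panel surface, not on the cap; axes as the cooker's. The key is a yellow cap, 32 mm square, standing 12 to 22 mm proud of the panel (differs from key to key, not reported), and moves along the panel's normal. Keys are 50 mm apart; which colour is where changes.
- yellow_key (a joint): How far the yellow cap is pushed in (m): 0 = up, 0.008 = right down on its stop. Spring: 3 N to start, 8 N fully down; it comes up by itself.
- yellow_tell (a joint): White 9 mm tell-tale pin just uphill of the yellow cap (look only): 0 = standing out; it is pushed in along with the cap and stays in (up to 0.008 m), showing that the key was pressed.
- blue_base: Place of the blue key (third): centre of the key ON the panel surface, not on the cap; axes as the cooker's. The key is a blue cap, 32 mm square, standing 12 to 22 mm proud of the panel (differs from key to key, not reported), and moves along the panel's normal. Keys are 50 mm apart; which colour is where changes.
- blue_key (a joint): How far the blue cap is pushed in (m): 0 = up, 0.008 = right down on its stop. Spring: 3 N to start, 8 N fully down; it comes up by itself.
- blue_tell (a joint): White 9 mm tell-tale pin just uphill of the blue cap (look only): 0 = standing out; it is pushed in along with the cap and stays in (up to 0.008 m), showing that the key was pressed.
- red_base: Place of the red key (cancel, not to be pressed): centre of the key ON the panel surface, not on the cap; axes as the cooker's. The key is a red cap, 32 mm square, standing 12 to 22 mm proud of the panel (differs from key to key, not reported), and moves along the panel's normal. Keys are 50 mm apart; which colour is where changes.
- red_key (a joint): How far the red cap is pushed in (m): 0 = up, 0.008 = right down on its stop. Spring: 3 N to start, 8 N fully down; it comes up by itself.
- red_tell (a joint): White 9 mm tell-tale pin just uphill of the red cap (look only): 0 = standing out; it is pushed in along with the cap and stays in (up to 0.008 m), showing that the key was pressed.
- glass_bowl: Glass bowl, 150 mm across, 70 mm high, to the left of the cooker; leave alone. Origin: centre of its underside.
- rice_mold: Wooden rice mold with its plunger in, 65 x 170 x 76 mm, to the right of the cooker; leave alone. Origin: centre of its underside.

How it is judged (in metres and radians):
On the way, in this order (a step that is already met when the one before it is completed fails the run):
1. the handle is seated in its rear catch (over 2.02 rad) (value of joint handle above 2.02 rad), for 0.2 s.
2. the green key is pushed right down (6 of its 8 mm), the other keys up, the handle seated (value of joint green_key above 0.006 m and value of joint handle above 2.02 rad and value of joint each of yellow_key, blue_key, red_key below 0.002 m), for 0.05 s.
3. the yellow key is pushed right down (6 of its 8 mm), the other keys up, the handle seated (value of joint yellow_key above 0.006 m and value of joint handle above 2.02 rad and value of joint each of green_key, blue_key, red_key below 0.002 m), for 0.05 s.
4. the blue key is pushed right down (6 of its 8 mm), the other keys up, the handle seated (value of joint blue_key above 0.006 m and value of joint handle above 2.02 rad and value of joint each of green_key, yellow_key, red_key below 0.002 m), for 0.05 s.
At the end, for the whole second after the job is handed in: The handle is seated at the back (over 2.02 of 2.09 rad) and still; the green, yellow and blue tell-tales are pushed in by at least 5.5 mm, the red one by less than 3 mm; all four keys are up again (within 2 mm) (value of joint handle above 2.02 rad and value of joint each of green_tell, yellow_tell, blue_tell above 0.0055 m and value of joint red_tell below 0.003 m and value of joint each of green_key, yellow_key, blue_key, red_key below 0.002 m and velocity of joint handle below 0.05 rad/s); the robot touches nothing.
It fails at once if a key is pressed out of order: yellow before green, or blue before yellow ((value of joint yellow_tell above 0.003 m and value of joint green_tell below 0.0055 m) or (value of joint blue_tell above 0.003 m and value of joint yellow_tell below 0.0055 m)).
It fails at once if a key is pressed before the handle is seated (value of joint green_tell above 0.003 m and value of joint handle below 2 rad).
It fails at once if the red key is pressed (by over 3 mm) (value of joint red_tell above 0.003 m).
It fails at once if a key is pressed with more than 60 N (contact force between any of green_base, yellow_base, blue_base, red_base and anything else above 60 N).
It fails at once if the glass bowl or the rice mold is shifted by more than 20 mm (distance of any of glass_bowl, rice_mold from where it was at the start of the episode above 0.02 m).
It also fails if it takes over 56 s, if anything falls off the work surface, if the arm or the gripper's body presses on something with over 40 N, if the wrist force passes 120 N, or if a joint passes its speed limit or range.

## Robot

A 6-joint arm with a two-finger parallel gripper is mounted at the origin on the work surface. World frame = base frame: x ahead of the robot, y to its left, z up, the work surface at z = 0. Lengths are in mm, angles in rad, forces in N, time in s.
With the tool pointing down it reaches from about 325 to 875 mm from the base axis. Payload 4.4 kg.
Tool frame: the origin (TCP) lies on the centre line of the jaws, within the pads' length; the fingertips stand ahead of it and the grasp point (between the pads) lies 6 mm ahead of it (ctrl.tcp_to_tips is the z of the fingertips in the tool frame, in mm); z points along the fingers, y is the line along which they close (so a half turn about z gives the same grasp; the last joint's range is limited). The gripper opens to 85 mm and grips with 20 to 120 N. Pads are 22 mm wide; open, the fingers measure 114 mm over their backs; the gripper's body (76 mm by 85 mm) begins 54 mm behind the grasp point. The pads swing forward as they close: fully open they stand 13 mm farther back than shut.
Start: joints at [-1.302, 0.207, 1.542, -0, 1.393, -0.15], TCP at [233.82, -525.315, 256.282] pointing down, gripper open.
Joint ranges: [-2.73, 2.73], [-0.86, 2.22], [0.23, 2.46], [-1.11, 4.25], [0.08, 2.63], [-2.82, 2.82]. Speed limits (rad/s): [2.79, 2.79, 3.14, 3.14, 3.14, 3.14].

## Interface

Orientations are given as a 3x3 rotation matrix whose columns are the frame's x, y, z axes.
In Python, from plant import ctrl, sensors, optics gives the robot as it stands. Calls block until the motion is done:
- ctrl.move_ptp(position, orientation): joint-space move of the TCP to a pose.
- ctrl.move_l(position, rot=None, vel=150, threshold=None): straight line of the TCP; rot=None keeps the orientation; vel is the mean speed in mm/s. With threshold (N) it stops when the force on the tool has changed by that much, and returns True; else False.
- ctrl.set_joints(angles): joint-space move.
- ctrl.gripper_to(opening, force=None): finger opening in mm; force is the grip in N (None keeps the last); returns when the fingers have stopped.
- ctrl.hold(seconds).
- ctrl.solve_ik(position, orientation): joint angles nearest the present ones, or None.
- sensors.read_state(): the state.
- optics.grab_frame(name): name is "scene" or "top" or "wrist"; returns (picture, depth): 400x640x3 uint8, red, green, blue; 400x640 float32, mm along the optical axis (not along the pixel's ray), 0 where there is no reading.
- optics.camera_params(name): a dict with "mtx" (3x3 intrinsics, pixels), "R" (3x3) and "t" (3): a world point X has camera coordinates R X + t; the wrist camera has in their place "T_tool_cam" (4x4, takes a point from camera to tool coordinates, whose origin is the TCP and whose axes are the flange's). Camera axes: x right, y down, z forward; pixel columns grow to the right and rows downward; lengths in mm; the calibration is good to about 2 mm. The wrist camera is an equidistant fisheye: a pixel r from the principal point sees the ray r / f radians off the axis. A picture is of the moment at which its call begins: read the wrist's pose just before it. camera_params takes no time and is no camera call.
A pose or a line that the arm cannot do raises ctrl.MotionError and nothing moves.
- ctrl.finish_job(): hands the job in; it is judged then, once.
The state is a dict: "t": time; "q": joint angles; "qvel": joint speeds; "tau": joint torques, N m; "eef_pos": TCP position; "eef_rot": TCP orientation; "force": force on the tool from outside, world axes, zero at the start; "wrist_torque": the same for the moment, N m; "grip_width": finger opening in mm; "grasp_force": force on a finger pad.
Only numpy, scipy, OpenCV 4.12 (cv2) and the standard library are available. Lean on these libraries where they do the work, as an engineer would, in place of code of your own. Each camera call takes 0.05 s, during which the arm holds its last target. There are 200 camera calls.

## Working session

There is one attempt and no reset: what is moved stays moved. The work goes in short steps, each a Python script; the robot and the scene stay as the last script left them, time stands still between calls to the robot, and variables do not carry over. Pictures are saved under pics/ and viewed, at most 10 in all, crops included, and the job is handed in when it is done.

```bash
mkdir -p pics
python3 - <<'E'
from plant import ctrl,sensors,optics
import cv2,numpy as np
for n in("scene","top"):
    im,d=optics.grab_frame(n); cv2.imwrite(f"pics/{n}0.png",im[:,:,::-1]); np.save(f"pics/{n}0.npy",d)
    p=optics.camera_params(n); print(n,p["mtx"].tolist(),np.round(p["R"],3).tolist(),np.round(p["t"],1).tolist())
print(ctrl.tcp_to_tips, np.round(sensors.read_state()["eef_rot"],3).tolist())
E
```

```text
scene [[441.57883696221825, 0.0, 323.10348568256643], [0.0, 441.57883696221825, 200.8272754137173], [0.0, 0.0, 1.0]] [[-0.21, 0.978, 0.005], [0.747, 0.163, -0.645], [-0.631, -0.132, -0.764]] [74.2, -333.7, 1364.4]
top [[497.0758346783729, 0.0, 319.4935430314714], [0.0, 497.0758346783729, 203.40790213890295], [0.0, 0.0, 1.0]] [[-0.02, -0.999, -0.028], [-0.996, 0.023, -0.09], [0.091, 0.026, -0.996]] [86.3, 590.0, 1106.6]
25.0 [[0.914, 0.407, -0.001], [0.407, -0.914, 0.002], [0.0, -0.002, -1.0]]
```

View pics/scene0.png

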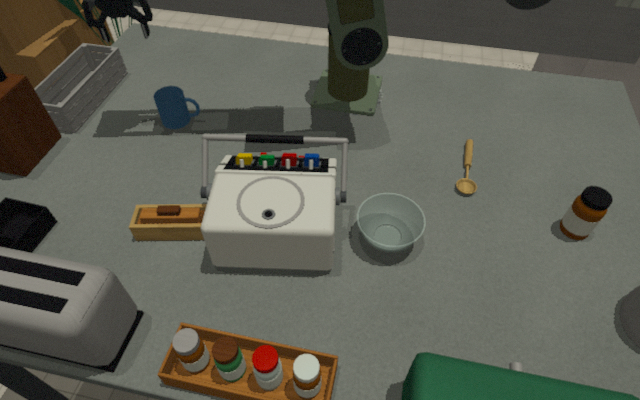

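View pics/top0.png

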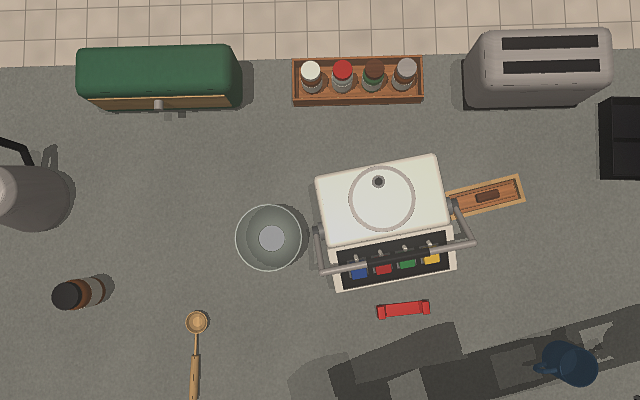

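The cooker is yawed about 10°. In the top view the keys run blue (359,271), red (384,267), green (407,263) and yellow (432,257) from left to right. The handle bar lies forward over them, the bowl is at (270,238) and the mold at (487,197). A low red object sits in front at (403,309). I'll measure all of this next.

```bash
cat > h.py <<'E'
import numpy as np,cv2
from plant import ctrl,sensors,optics
def cloud(n,d):
    p=optics.camera_params(n); v,u=np.indices(d.shape); K=p["mtx"]
    c=np.stack([(u-K[0,2])/K[0,0]*d,(v-K[1,2])/K[1,1]*d,d],-1)
    P=(c-p["t"])@np.array(p["R"]); P[d<=0]=np.nan; return P
E
python3 - <<'E'
from h import *
for n in("top","scene"):
    im=cv2.imread(f"pics/{n}0.png"); P=cloud(n,np.load(f"pics/{n}0.npy")); hsv=cv2.cvtColor(im,cv2.COLOR_BGR2HSV)
    H,S,V=[hsv[...,i].astype(int) for i in range(3)]; z=P[...,2]
    roi=np.zeros(z.shape,bool)
    if n=="top": roi[140:300,300:480]=1
    else: roi[125:275,195:350]=1
    m=roi&(abs(z-150)<6); m=cv2.morphologyEx(m.astype(np.uint8),cv2.MORPH_OPEN,np.ones((9,9)))>0
    pts=P[m][:,:2].astype(np.float32); r=cv2.minAreaRect(pts); print(n,"lid",m.sum(),np.nanmedian(z[m]),r,cv2.boxPoints(r).round().tolist())
    for c,(a,b) in dict(green=(45,85),yellow=(20,35),blue=(100,125),red=(0,6)).items():
        k=roi&(H>=a)&(H<=b)&(S>130)&(V>60)&(z>100)
        q=P[k]; q=q[~np.isnan(q[:,0])]; 
        vv,uu=np.where(k); print(c,len(q),np.median(q,0).round(1),q.min(0).round(),q.max(0).round(),uu.mean().round(),vv.mean().round())
    hb=roi&(z>165); q=P[hb]; print("handle",len(q),q.min(0).round(),q.max(0).round())
    dk=hb&(V<60);q=P[dk];print("grip",len(q),q.mean(0).round(1) if len(q) else 0,q[:,2].max() if len(q) else 0); 
    if len(q)>20: print(np.linalg.svd(q-q.mean(0))[2][0].round(3), q[:,1].min(),q[:,1].max())
a=cv2.resize(cv2.imread("pics/top0.png")[140:310,300:480],None,fx=3.4,fy=3.4,interpolation=cv2.INTER_CUBIC)
cv2.imwrite("pics/topc.png",a)
P=cloud("top",np.load("pics/top0.npy")); print("red thing",P[300:318,378:430].reshape(-1,3)[:, 2].max(),P[309,403],P[309,382])
E
```

```text
top lid 8414 149.98214602375594 ((586.0242919921875, -56.085174560546875), (148.851806640625, 254.96258544921875), 9.619834899902344) [[491.0, 57.0], [534.0, -194.0], [681.0, -169.0], [638.0, 82.0]]
  return _methods._mean(a, axis=axis, dtype=dtype,
  ret = um.true_divide(
Traceback (most recent call last):
ValueError: zero-size array to reduction operation minimum which has no identity
```

```bash
python3 - 2>/dev/null <<'E'
from h import *
for n in("top","scene"):
    im=cv2.imread(f"pics/{n}0.png"); P=cloud(n,np.load(f"pics/{n}0.npy")); hsv=cv2.cvtColor(im,cv2.COLOR_BGR2HSV)
    H,S,V=[hsv[...,i].astype(int) for i in range(3)]; z=P[...,2]
    roi=np.zeros(z.shape,bool)
    if n=="top": roi[140:300,300:480]=1
    else: roi[125:275,195:350]=1
    m=roi&(abs(z-150)<6); m=cv2.morphologyEx(m.astype(np.uint8),cv2.MORPH_OPEN,np.ones((9,9)))>0
    pts=P[m][:,:2].astype(np.float32); r=cv2.minAreaRect(pts); print(n,"lid",m.sum(),np.nanmedian(z[m]),r)
    for c,(a,b) in dict(green=(40,90),yellow=(18,35),blue=(100,130),red=(-1,6)).items():
        h=np.where(H>172,0,H); k=roi&(h>=a)&(h<=b)&(S>110)&(V>50)
        q=P[k]; vv,uu=np.where(k); print(c,len(q),np.nanmedian(q,0).round(1) if len(q) else 0,uu.mean().round(),vv.mean().round())
    hb=roi&(z>165); q=P[hb]; print("handle",len(q),q.min(0).round(),q.max(0).round())
    dk=hb&(V<60);q=P[dk];print("grip",len(q))
    if len(q)>20: print(q.mean(0).round(1),q[:,2].max(),np.linalg.svd(q-q.mean(0))[2][0].round(3), q[:,1].min(),q[:,1].max())
a=cv2.resize(cv2.imread("pics/top0.png")[140:310,300:480],None,fx=3.4,fy=3.4,interpolation=cv2.INTER_CUBIC)
cv2.imwrite("pics/topc.png",a)
P=cloud("top",np.load("pics/top0.npy")); print("red thing",np.nanmax(P[300:318,378:430,2]),P[309,403],P[309,382])
print(P[271,359],P[267,384],P[263,407],P[257,432])
E
```

```text
top lid 8414 149.98214602375594 ((586.0242919921875, -56.085174560546875), (148.851806640625, 254.96258544921875), 9.619834899902344)
green 98 [ 454.4 -104.   139.6] 407.0 264.0
yellow 135 [ 463.7 -153.1  141.5] 431.0 258.0
blue 137 [437.5  -6.2 145.7] 359.0 274.0
red 136 [445.5 -54.8 145.5] 383.0 269.0
handle 1560 [ 439. -228.  165.] [542.  79. 219.]
grip 329
[469.7 -77.7 212.7] 218.30645538160147 [-0.174  0.985 -0.001] -135.12199690055863 -16.82861780583673
scene lid 7692 151.64217588640852 ((578.5426025390625, -60.10504150390625), (170.7816925048828, 255.48892211914062), 10.271245956420898)
green 124 [474.5 -99.8 145.7] 267.0 159.0
yellow 323 [ 491.  -166.9  135.7] 223.0 189.0
blue 149 [456.6  -5.8 149. ] 311.0 159.0
red 192 [463.4 -54.9 147.2] 288.0 158.0
handle 1385 [ 442. -228.  165.] [547.  78. 219.]
grip 473
[475.4 -78.2 212.9] 219.36273171200975 [-0.172  0.985 -0.005] -137.4006315062694 -18.49505351896854
red thing 38.90721734290711 [ 349.16730173 -110.08623324   10.95934819] [352.95689069 -60.43217684  35.69923639]
[442.5656657   -6.26450229 148.55858209] [449.47588713 -56.84654478 145.91838535] [ 456.41434338 -103.96084599  140.84282641] [ 467.58947383 -153.64664542  146.22920284]
```

View pics/topc.png

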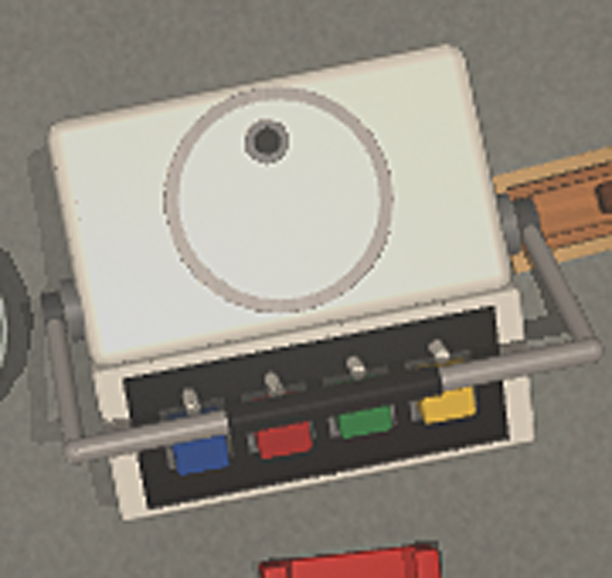

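```bash
cat >> h.py <<'E'
yaw=np.radians(9.95); ex=np.array([np.cos(yaw),np.sin(yaw),0]); ey=np.array([-ex[1],ex[0],0]); ez=np.array([0,0,1.])
O=np.array([539,-65.5,0])
W=lambda x,y,z:O+x*ex+y*ey+z*ez
down=np.column_stack([ey,ex,-ez]); 
def bar(a): e=np.pi/6+a; return W(10-115*np.cos(e),0,125+115*np.sin(e))
def st(): s=sensors.read_state(); print(round(s["t"],2),s["eef_pos"].round(1) if hasattr(s["eef_pos"],"round") else s["eef_pos"],np.round(s["force"],1),round(s["grip_width"],1))
E
python3 - <<'E'
from h import *
R=down
q=ctrl.solve_ik(bar(.31)+[0,0,110],R); print(q)
R2=np.column_stack([-ey,-ex,-ez]); q2=ctrl.solve_ik(bar(.31)+[0,0,110],R2); print(q2)
if q is None or (q2 is not None and abs(q2[5])<abs(q[5])): R=R2
print(R.round(2).tolist())
ctrl.move_ptp(bar(.31)+[0,0,110],R); st()
ctrl.gripper_to(50)
ctrl.move_l(bar(.31)+[0,0,6],vel=120,threshold=10); st()
ctrl.gripper_to(10,force=25); st()
E
```

```text
[-3.42699921e-01 -4.69855830e-02  1.68218202e+00 -4.44089210e-16
  1.50639622e+00 -5.16360182e-01]
[-3.42699921e-01 -4.69855830e-02  1.68218202e+00 -4.44089210e-16
  1.50639622e+00  2.62523247e+00]
[[-0.17, 0.98, -0.0], [0.98, 0.17, -0.0], [0.0, 0.0, -1.0]]
1.96 [472.7 -77.9 319.9] [-0.3 -0.7  1. ] 85.5
3.42 [473.4 -77.4 217. ] [-0.3  0.8  0. ] 50.0
3.81 [471.2 -77.7 216.9] [-7.2 -1.8  5.5] 16.3
```

Run:
```python
from h import *
for a in np.r_[np.arange(.45,1.95,.14),1.97,2.05]:
    r=ctrl.move_l(bar(a)+[0,0,6],vel=70,threshold=60); print(round(a,2),r,end=' '); st()
    if r: break
im,d=optics.grab_frame("top"); cv2.imwrite("pics/top1.png",cv2.resize(im[130:300,300:480,::-1],None,fx=3,fy=3))
```

```text
0.45 False 4.19 [482.1 -75.7 227.3] [-11.9  -2.   10.2] 15.8
0.59 False 4.58 [497.  -73.2 236.2] [-9.8 -0.5 11.8] 15.9
0.73 False 4.96 [513.  -70.3 242.6] [-5.6 -1.2  9.7] 16.0
0.87 False 5.34 [529.  -67.6 246.2] [-3.8  0.5  7.5] 15.9
1.01 False 5.72 [545.1 -64.8 247.2] [-1.9 -0.1  5.3] 16.0
1.15 False 6.11 [561.  -61.9 245.9] [-1.6 -0.9  4.6] 15.9
1.29 False 6.49 [576.6 -59.1 242.1] [ 0.7 -1.5 -0.4] 15.8
1.43 False 6.88 [591.4 -56.5 237.3] [ 0.  -2.6 -0.4] 15.9
1.57 False 7.26 [606.7 -53.8 230.7] [ 3.4 -1.7 -0.1] 16.1
1.71 False 7.64 [619.2 -51.7 221.7] [ 0.8 -2.8  3.8] 16.2
1.85 False 8.03 [630.6 -49.6 210.4] [ 1.9 -3.3  0.3] 16.0
1.97 False 8.38 [640.2 -48.  199.1] [ 5.5 -3.2 -3.8] 16.1
2.05 False 8.66 [645.3 -46.8 191.5] [ 4.2 -3.2 -1.1] 16.0
```

View pics/top1.png

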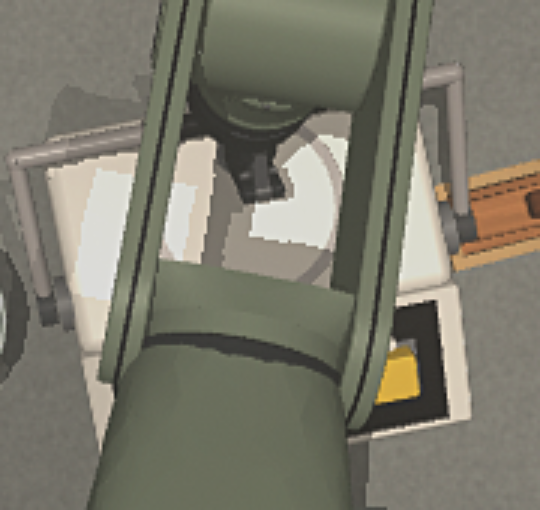

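The handle is at the back, with the bar along the rear edge. I'll press it home, release, clear the view and measure.

Run:
```python
from h import *
print(ctrl.move_l(bar(2.12)+[0,0,6],vel=50,threshold=30)); st()
ctrl.gripper_to(50); st()
p=np.array(sensors.read_state()["eef_pos"]); ctrl.move_l(p+[0,0,110],vel=200)
ctrl.gripper_to(0)
ctrl.move_ptp([330,-330,320],np.array(sensors.read_state()["eef_rot"])); st()
for n in("top","scene"):
    im,d=optics.grab_frame(n); cv2.imwrite(f"pics/{n}2.png",im[:,:,::-1]); np.save(f"pics/{n}2.npy",d)
    P=cloud(n,d); hsv=cv2.cvtColor(im,cv2.COLOR_RGB2HSV); H,S,V=[hsv[...,i].astype(int) for i in range(3)]
    L=(P-O)@np.column_stack([ex,ey,ez]); x,y,z=L[...,0],L[...,1],L[...,2]
    b=(abs(y)<50)&(z>165)&(z<260)&(x>60)&(x<160)&(V<90)
    print(n,"bar",b.sum(),np.nanmedian(L[b],0).round(1),"top",np.nanpercentile(z[b],98).round(1),"x rng",x[b].min().round(1),x[b].max().round(1))
    l=(abs(z-150)<5)&(x>-50)&(abs(y)<150); print("lid x",np.nanpercentile(x[l],[1,99]).round(1),"y",np.nanpercentile(y[l],[1,99]).round(1))
    h=np.where(H>172,0,H)
    nrm=np.array([-.423,0,.906])
    pan=(x>-115)&(x<-40)&(abs(y)<115)&(S<60)&(V<60); print("panel h",np.nanmedian((L[pan]-[-77.5,0,128])@nrm).round(2))
    for c,(a,e) in dict(green=(40,90),yellow=(18,35),blue=(100,130),red=(-1,6)).items():
        k=(x>-130)&(x<-30)&(abs(y)<110)&(h>=a)&(h<=e)&(S>110)&(V>50)
        q=L[k]; ht=(q-[-77.5,0,128])@nrm; top=q[ht>np.percentile(ht,80)-3]
        sl=(top-[-77.5,0,128])@np.array([.906,0,.423])
        print(c,len(q),len(top),"ht",np.median(ht[ht>np.percentile(ht,80)-3]).round(1),"slope",sl.min().round(1),sl.max().round(1),"y",top[:,1].min().round(1),top[:,1].max().round(1))
a=cv2.resize(cv2.imread("pics/top2.png")[130:300,300:480],None,fx=3.2,fy=3.2); cv2.imwrite("pics/top2c.png",a)
```

```text
False
9.02 [648.7 -46.2 185.5] [ 0.5 -3.2  2.8] 16.0
9.44 [648.1 -45.9 185.5] [ 0.2 -0.6 -0. ] 50.4
12.25 [ 330.7 -329.8  320.1] [-0.  -0.8 -0.1] -0.4
top bar 436 [108.6   0.6 189.6] top 193.8 x rng 101.0 118.2
lid x [-41.7 105. ] y [-124.1  126.9]
panel h 0.23
green 164 136 ht 16.4 slope -13.8 16.9 y -38.6 -8.4
yellow 275 190 ht 17.7 slope -14.6 18.2 y -88.6 -57.5
blue 218 182 ht 21.7 slope -13.9 17.3 y 60.9 91.6
red 275 192 ht 21.3 slope -14.9 18.2 y 10.7 42.2
scene bar 441 [116.3   0.8 190.6] top 194.2 x rng 107.7 121.4
lid x [-42.4 124. ] y [-126.4  125.1]
panel h 1.76
green 129 69 ht 17.1 slope -6.2 19.1 y -40.5 -10.4
yellow 173 85 ht 18.7 slope -13.0 20.7 y -91.6 -28.7
blue 146 70 ht 22.9 slope -9.3 20.3 y 58.6 88.4
red 176 79 ht 22.6 slope -7.2 28.3 y 8.9 39.6
```

View pics/top2c.png

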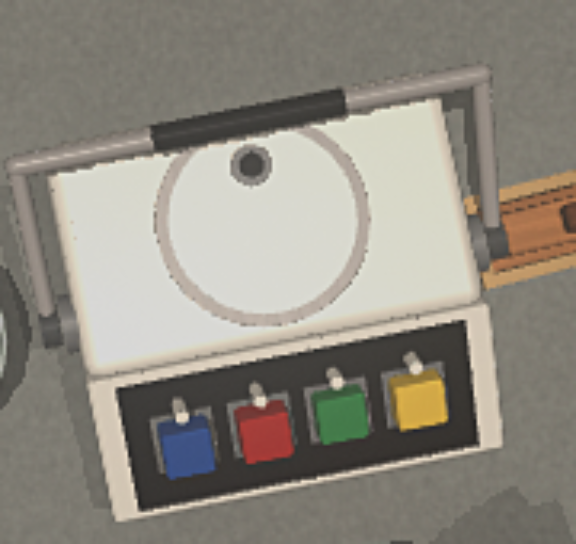

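The handle sits at the rear and the keys are clear, with cap heights of about 16.5, 18 and 22 mm for green, yellow and blue. I'll check the seating with a light press on the bar, then press the green key.

```bash
cat >> h.py <<'E'
nrm=-.4226*ex+.9063*ez; up=.9063*ex+.4226*ez
Rk=np.column_stack([-ey,-up,-nrm])
def press(y,ht):
    c=W(-77.5,y,128)-2*up
    at=lambda h:c+(h+25)*nrm
    ctrl.move_ptp(at(ht+25),Rk); ctrl.move_l(at(ht+5),vel=80); st()
    r=ctrl.move_l(at(ht-14),vel=20,threshold=20); s=sensors.read_state()
    print("stop",r,"h",round(float((s["eef_pos"]-c)@nrm-25),2)); st(); ctrl.hold(.15); st()
    ctrl.move_l(at(ht+25),vel=80); ctrl.hold(.2)
E
python3 - <<'E'
from h import *
R=np.column_stack([-ey,-ex,-ez]); b=W(106,0,191)
ctrl.move_ptp(b+[0,0,125],R); ctrl.move_l(b+[0,0,33],vel=150)
r=ctrl.move_l(b+[0,0,12],vel=25,threshold=15); s=sensors.read_state(); print(r,"tip z",s["eef_pos"][2]-25); st()
ctrl.move_l(b+[0,0,125],vel=150)
press(-24.5,16.5)
im,d=optics.grab_frame("scene"); cv2.imwrite("pics/s3.png",cv2.resize(im[120:220,190:360,::-1],None,fx=4,fy=4,interpolation=cv2.INTER_CUBIC))
E
```

```text
True tip z 191.43457014802843
16.88 [644.  -47.3 216.4] [-2.4  0.7  5.1] -0.2
19.08 [ 446.7 -106.7  169.6] [0.1 0.4 0.9] -0.1
stop True h 7.27
19.82 [ 452.1 -105.9  156.6] [-5.4 -0.5  8.1] 0.0
19.97 [ 452.1 -105.9  156.6] [-5.7  0.1  8.7] 0.2
```

View pics/s3.png

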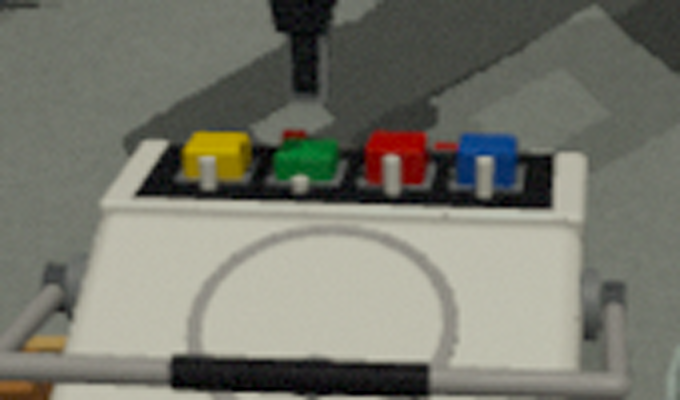

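The bar top is at 191.4 mm, against about 191 mm when seated. The green tell-tale at (300,183) is clearly in and the other three still stand out. Next are yellow and blue.

Run:
```python
from h import *
press(-74.5,18); press(75,22)
ctrl.move_l(np.array(sensors.read_state()["eef_pos"])+[0,0,100],vel=150); st()
im,d=optics.grab_frame("scene"); cv2.imwrite("pics/s4.png",cv2.resize(im[120:220,190:360,::-1],None,fx=4,fy=4,interpolation=cv2.INTER_CUBIC))
```

```text
21.52 [ 453.3 -154.9  169.9] [-0.1 -0.4  0.2] -0.3
stop True h 8.92
22.25 [ 460.1 -155.3  158.1] [-5.9 -0.2  8.9] -0.3
22.4 [ 460.1 -155.3  158.1] [-5.1 -0.2  7.9] 0.1
24.23 [426.5 -10.1 173.9] [-0.1  0.3 -0.4] -0.2
stop True h 13.05
24.96 [432.6  -8.2 161.9] [-8.1 -1.2 10.7] -0.0
25.11 [432.6  -8.2 161.8] [-6.6 -1.1  9.3] 0.1
26.7 [417.  -10.2 290.3] [-0.2 -0.9 -0.2] 0.0
```

View pics/s4.png

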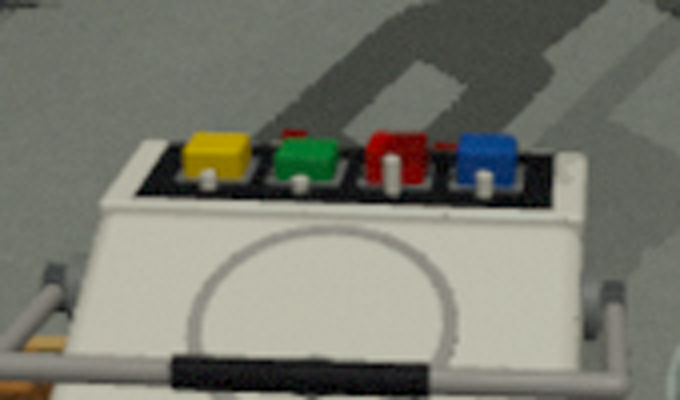

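The yellow, green and blue tell-tales at (208,180), (300,184) and (485,184) are in. The red one at (391,175) still stands out, all the caps are up, and the handle is seated.

```bash
python3 -c "
from plant import ctrl
print(ctrl.finish_job())"
```

```text
the job is handed in; nothing more can be done
None
```

The handle is seated in its rear catch; the green, yellow and blue keys were pressed in that order and came up again; the red key, bowl and mold were left alone; and the job is handed in (no verdict was returned).

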